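# Rock test of a footed flange on a surface plate

### The job

The square flange on the grey surface plate rocks on its feet, and one of its corners stands higher than the other three. Check how it rocks: press the raised corner down with the fingers until its foot meets the plate, then press the diagonally opposite corner down until the flange has rocked back. Leave the flange where it is on the plate, lying as at the start, and do not disturb the round flange beside it.

Things in the scene. Friction and masses are not known exactly. Their poses are not given: they have to be found in the camera images.
- square_flange: loose square aluminium plate, 84x84x8 mm, a steel collar (39 mm across, 32 mm high) on its middle, four feet below, at x, y = +-32 mm. Two feet, at (+x,-y) and (-x,+y), are 12 mm long, the other two 7 mm: it rocks about the long feet, 6 degrees either way, and stays on the side last pushed to; tips under 1 N. 0.45 kg. Origin: centre, 24 mm below the plate's top, z up along the collar
- high_corner (a point): dark screw head on top of the square flange over its short (+x,+y) foot: the corner raised at the start. 45 mm from the flange's middle, 14 mm inside the corner's rounded tip. About 58 mm above the bench when this corner is up, 49 mm when it is down with its foot on the plate
- low_corner (a point): the same screw head at the diagonally opposite corner (-x,-y), down at the start; it rises as the high corner is pressed. Same heights above the bench: about 58 mm up, 49 mm down
- round_flange: loose round aluminium flange, 84 mm across and 10 mm thick, with the same 32 mm high steel collar, lying flat on the surface plate beside the square one; to be left alone. Origin: centre of its underside, z up
- surface_plate: fixed grey granite surface plate, 160 mm in its x, 280 mm in its y, 30 mm high, flat on top; both flanges stand on it. Origin: centre of its underside, on the bench, z up
Mind the look-alikes: they are no part of the job. What is shaped like the square_flange but turquoise or yellow is not meant.

How it is judged:
By the outcome, as a careful person would: the job done as asked, in the order asked, and still so for the second after the job is handed in, with the robot touching nothing.
It also fails if it takes over 35 s, if anything falls off the work surface, if the arm or the gripper's body presses on something with over 40 N, if the wrist force passes 120 N, or if a joint passes its speed limit or range.

### The arm

A 6-joint arm with a two-finger parallel gripper is mounted at the origin on a cart in front of the work surface, level with it; the furniture and walls round the work are solid. World frame = base frame: x ahead of the robot, y to its left, z up, the work surface at z = 0. Lengths are in m, angles in rad, forces in N, time in s.
With the tool pointing down it reaches from about 0.4 to 0.925 m from the base axis. Payload 12.5 kg.
Tool frame: the origin (TCP) lies midway between the tips of the shut fingers; the grasp point (between the pads) lies behind it (robot.grip_depth is the z of the grasp point in the tool frame, in m); z points along the fingers, y is the line along which they close (so a half turn about z gives the same grasp; the last joint's range is limited). The gripper opens to 95 mm and grips with 3 to 60 N. Pads are 20 mm wide; open, the fingers measure 119 mm over their backs; the gripper's body (75 mm by 180 mm) begins 59 mm behind the grasp point.
Start: joints at [1.032, 0.491, 1.559, -0, 1.092, -0.106], TCP at [0.262, 0.567, 0.215] pointing down, gripper open.
Joint ranges: [-3.1, 3.1], [-0.84, 2.19], [0.05, 2.79], [-1.13, 4.28], [0.06, 2.93], [-2.69, 2.69]. Speed limits (rad/s): [2.22, 2.22, 2.79, 3.14, 3.14, 3.14].

### API

Orientations are given as a rotation vector (axis times angle).
In Python, from bench import robot gives the robot as it stands. The module is installed in compiled form; this text tells all that it offers.
- The arm moves only by the shell command python3 -m pendant 'ROWS' [FORCE]. ROWS is JSON, a list of rows, each an object of numbers: "fingers": the gripper command: -1 is shut, 1 is fully open, values between are in proportion; "tx", "ty", "tz": the shift along the tool's x, y, z in units of 40 mm (1.0 is 40 mm); "ax", "ay", "az": the turn, a rotation vector about the tool's x, y, z in units of 5 degrees (1.0 is 5 degrees). In form: [{"fingers": .., "tx": .., "ty": .., "tz": .., "ax": .., "ay": .., "az": ..}, ...]. A call has 1 to 8 rows; each row shifts and turns the commanded pose from where the row before left it, along the tool's axes as they then stand; what a row does not reach is not made up. A row lasts 1/12 s, in which the tool goes at most 41.7 mm and 7.16 degrees, less where a joint would pass 70% of its speed; a pose out of reach is approached as far as the arm can. A call is refused whole if a number of a shift passes 1 or a number of a turn 1, either way. A call with a gripper value outside its range is refused whole. The fingers move at their own pace and stop on an object; FORCE is the grip in N (left out, the last holds). Time passes only in rows, so rows that do not move let the fingers close. It gives the time, the measured TCP pose, the force, the opening and the grip force at its end, in the units of the state.
- robot.state(): the state, without advancing time (a new reading comes with each control period).
- robot.camera(name): name is "side" or "top" or "wrist"; returns (picture, depth): 480x640x3 uint8, red, green, blue; 480x640 float32, m along the optical axis (not along the pixel's ray), 0 where there is no reading.
- robot.camera_params(name): a dict with "fov_y" (degrees; the focal length in pixels is half the picture's height over the tangent of half this angle, whatever the lens; pixels are square), "cx", "cy" (the principal point, pixels), "pose" (4x4, takes a point from camera to world coordinates). Camera axes: x right, y up, looking along -z (the intrinsics and any distortion apply to the point x, -y, -z); pixel columns grow to the right and rows downward; lengths in m; the calibration is good to about 2 mm. The wrist camera is an equidistant fisheye: a pixel r from the principal point sees the ray r / f radians off the axis. A picture is of the moment at which its call begins: read the wrist's pose just before it. camera_params takes no time and is no camera call; for the wrist camera it gives the pose at the moment of the call.
- robot.job_done(): hands the job in; it is judged then, once.
The state is a dict: "t": time; "qpos": joint angles; "qvel": joint speeds; "joint_torque": joint torques, N m; "position": TCP position; "tcp_rot": TCP orientation; "force": force on the tool from outside, world axes, zero at the start; "moment": the same for the moment, N m; "grip_width": finger opening in m; "grip_force": force on a finger pad.
Only numpy, scipy, OpenCV 4.12 (cv2) and the standard library are available. Lean on these libraries where they do the work, as an engineer would, in place of code of your own. Each camera call takes 0.05 s, during which the arm holds its last target. There are 200 camera calls.

## Working session

There is one attempt and no reset: what is moved stays moved. The work goes in short steps, Python scripts to look and compute and a shell command to move; the robot and the scene stay as the last step left them, time stands still between calls to the robot, and variables do not carry over. Pictures are saved under pics/ and viewed, at most 10 in all, crops included, and the job is handed in when it is done.

```bash
mkdir -p pics
cat > h.py <<'E'
from bench import robot
import numpy as np, cv2
def cloud(name):
    p=robot.camera_params(name); im,d=robot.camera(name)
    f=240/np.tan(np.radians(p["fov_y"])/2)
    v,u=np.mgrid[:480,:640]
    P=np.stack([(u-p["cx"])/f*d,-(v-p["cy"])/f*d,-d],-1)
    T=np.array(p["pose"]); W=P@T[:3,:3].T+T[:3,3]; W[d==0]=np.nan
    return im,W
E
python3 - <<'E'
from h import *
for n in("top","side"):
    im,W=cloud(n); cv2.imwrite(f"pics/{n}0.png",im[...,::-1]); np.savez(f"{n}0.npz",im=im,W=W)
    print({k:v for k,v in robot.camera_params(n).items()})
print(robot.state())
E
```

```text
{'fov_y': 48.75244073223779, 'cx': 313.6074706220679, 'cy': 230.67676989266923, 'pose': array([[ 0.02717671,  0.99021156, -0.13690322,  0.34460853],
       [-0.99955845,  0.02527273, -0.01562676, -0.0554012 ],
       [-0.01201388,  0.13726746,  0.99046116,  1.14825716],
       [ 0.        ,  0.        ,  0.        ,  1.        ]])}
{'fov_y': 54.36040287089534, 'cx': 314.7489439621631, 'cy': 239.77651929633961, 'pose': array([[ 0.94922201,  0.14913451, -0.27701348,  0.2315634 ],
       [-0.31456317,  0.43520217, -0.84359296, -0.77321985],
       [-0.00525195,  0.88789524,  0.46001571,  0.45814206],
       [ 0.        ,  0.        ,  0.        ,  1.        ]])}
{'t': 0.1, 'qpos': array([ 1.03240280e+00,  4.91472057e-01,  1.55935628e+00,  2.26979724e-05,
        1.09171489e+00, -1.05615134e-01]), 'qvel': array([-6.95690863e-04,  5.52773031e-05, -3.37453783e-03,  7.40202473e-06,
        7.69165497e-04, -1.77152993e-03]), 'joint_torque': array([ 2.28660610e-03, -6.13625765e+01, -2.58599514e+01,  6.93748961e-02,
        4.70017421e-02, -5.44874592e-05]), 'position': array([0.26200011, 0.56721039, 0.2141482 ]), 'tcp_rot': array([-6.74461180e-01, -3.06801148e+00,  1.40625715e-03]), 'force': array([-0.89553223, -0.1002283 ,  0.00685289]), 'moment': array([-0.01720798, -0.03735706,  0.01077268]), 'grip_force': 0.0, 'grip_width': 0.0953176881396644}
```

View pics/top0.png

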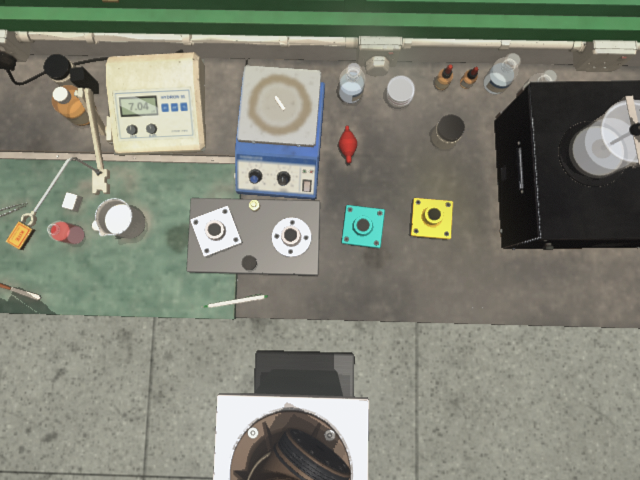

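View pics/side0.png

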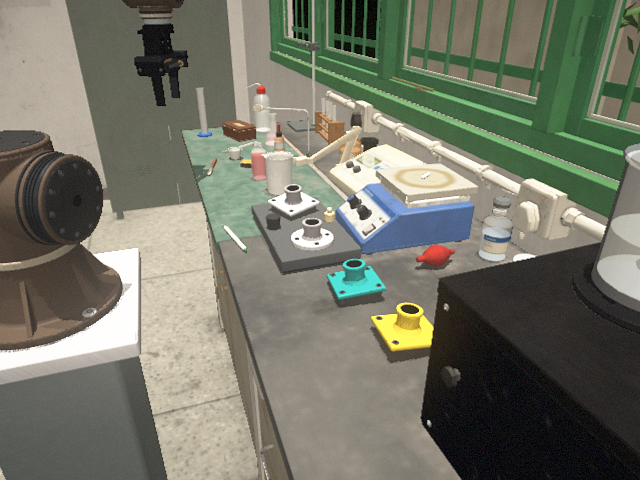

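The top view shows the square flange at about (216,231) and the round one at (292,236), both on the grey plate. I'll measure the screw heads next.

Run:
```python
from h import *
z=np.load("top0.npz"); im,W=z["im"],z["W"]
c=im[195:275,180:325]; cv2.imwrite("pics/crop0.png",cv2.resize(c[...,::-1],None,fx=5.5,fy=5.5,interpolation=cv2.INTER_CUBIC))
print("plate z",np.nanmedian(W[258:268,200:235,2]))
m=np.zeros((480,640),bool); m[200:262,186:246]=1
w=W[m]; g=im[m].astype(int).min(1)
s=(g>150)&(w[:,2]>.03)&(w[:,2]<.068)
p=w[s]
for _ in range(5):
    A=np.c_[p[:,:2],np.ones(len(p))]; k=np.linalg.lstsq(A,p[:,2],rcond=None)[0]; r=p[:,2]-A@k; p=p[abs(r)<.004]
print("plane",k,"tilt",np.degrees(np.arctan(np.hypot(*k[:2]))),len(p),r.std())
mm=np.zeros((480,640),np.uint8); mm[m]=((w[:,2]>.036)&(abs(w[:,2]-(np.c_[w[:,:2],np.ones(len(w))]@k))<.006))*255
q=W[mm>0][:,:2].astype(np.float32)
rc=cv2.minAreaRect(q*1000); print(rc,cv2.boxPoints(rc))
for (x,y) in cv2.boxPoints(rc)/1000: print(x,y,k@[x,y,1])
# dark screw heads
for v in range(204,260):
  pass
d=((im.max(2)<110)&(mm>0)).astype(np.uint8)
n,l,st,ce=cv2.connectedComponentsWithStats(d)
for i in range(1,n):
  if st[i,4]>=3: print(ce[i],st[i,4],np.nanmean(W[l==i],0))
```

```text
plate z 0.031494348450765264
plane [0.03808387 0.09631649 0.02025598] tilt 5.913178783486501 1160 0.0018396632692825102
((491.1178894042969, 166.72120666503906), (84.26139068603516, 83.87603759765625), 22.936256408691406) [[435.97455 188.92496]
 [468.66162 111.68023]
 [546.2612  144.51746]
 [513.57416 221.76218]]
0.43597454 0.18892495 0.05505616728042058
0.4686616 0.11168023 0.04886107732847073
0.54626125 0.14451745 0.054979137862490104
0.5135742 0.22176218 0.06117422853205369
[224.83333333 211.        ] 6 [0.5324274  0.1490338  0.05627658]
[195.33333333 221.83333333] 6 [0.50717954 0.20853224 0.0611017 ]
[222.88888889 234.44444444] 9 [0.48287265 0.15071488 0.0556761 ]
[235.28571429 239.        ] 7 [0.47447611 0.12506339 0.05149306]
[206.28571429 250.        ] 7 [0.44939388 0.18353213 0.05605264]
```

View pics/crop0.png

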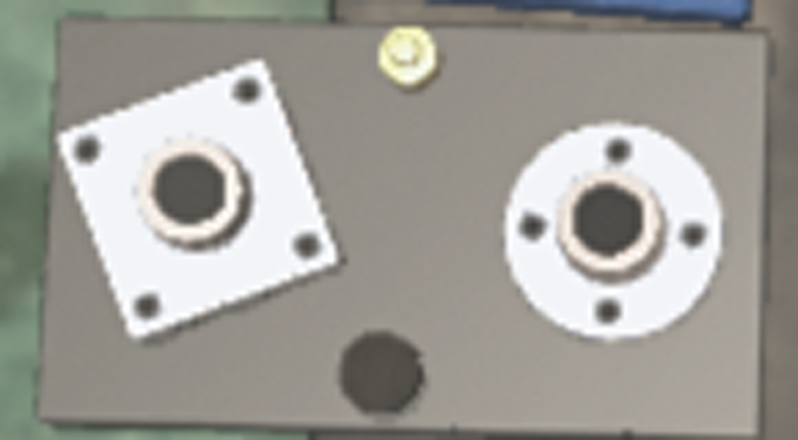

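Run:
```python
from h import *
from scipy.spatial.transform import Rotation as R
s=robot.state(); M=R.from_rotvec(s["tcp_rot"]).as_matrix(); print(M.round(3), robot.grip_depth)
c=np.array([.491,.167]);u=np.array([.363,.932])
for n,t in(("hi",[*(c+.047*u),.10]),("lo",[*(c-.047*u),.10])):
    t=np.array(t);print(n,t,"units",M.T@(t-s["position"])/.04)
a=s["position"][:2]
for n in("top0","side0"):
    W=np.load(n+".npz")["W"].reshape(-1,3); W=W[np.isfinite(W).all(1)&(W[:,2]<.6)]
    for e in(c+.047*u,c-.047*u):
        q=(W[:,:2]-e)@M[:2,:2]; b=W[(abs(q[:,0])<.05)&(abs(q[:,1])<.105)]
        print(n,"under body max z",np.sort(b[:,2])[-5:].round(3), b[b[:,2].argmax()].round(3))
    L=np.linspace(a,c+.047*u,25)[3:]
    for e in L[::3]:
        q=(W[:,:2]-e)@M[:2,:2]; b=W[(abs(q[:,0])<.06)&(abs(q[:,1])<.11)]
        if len(b): print(n,e.round(2),b[:,2].max().round(3))
```

```text
[[-0.908  0.419 -0.001]
 [ 0.419  0.908 -0.001]
 [ 0.    -0.001 -1.   ]] -0.0188
hi [0.508061 0.210804 0.1     ] units [-9.32165107 -5.50597218  2.85777857]
lo [0.473939 0.123196 0.1     ] units [-9.46583173 -7.85200659  2.85997391]
top0 under body max z [0.092 0.092 0.092 0.092 0.093] [0.493 0.162 0.093]
top0 under body max z [0.092 0.092 0.092 0.092 0.093] [0.493 0.162 0.093]
top0 [0.29 0.52] 0.012
top0 [0.32 0.48] 0.01
top0 [0.35 0.43] 0.01
top0 [0.39 0.39] 0.085
top0 [0.42 0.34] 0.104
top0 [0.45 0.3 ] 0.105
top0 [0.48 0.26] 0.104
top0 [0.51 0.21] 0.104
side0 under body max z [0.088 0.088 0.088 0.088 0.088] [0.496 0.177 0.088]
side0 under body max z [0.088 0.088 0.088 0.088 0.088] [0.496 0.177 0.088]
side0 [0.29 0.52] 0.455
side0 [0.32 0.48] 0.455
side0 [0.35 0.43] 0.006
side0 [0.39 0.39] 0.087
side0 [0.42 0.34] 0.1
side0 [0.45 0.3 ] 0.1
side0 [0.48 0.26] 0.1
side0 [0.51 0.21] 0.1
```

```bash
python3 -m pendant '[{"fingers":-1,"tx":-0.4,"ty":-0.24},{"fingers":-1,"tx":-0.78,"ty":-0.46},{"fingers":-1,"tx":-0.78,"ty":-0.46},{"fingers":-1,"tx":-0.78,"ty":-0.46},{"fingers":-1,"tx":-0.78,"ty":-0.46},{"fingers":-1,"tx":-0.78,"ty":-0.46},{"fingers":-1,"tx":-0.78,"ty":-0.46},{"fingers":-1,"tx":-0.78,"ty":-0.46}]' 20
python3 -m pendant '[{"fingers":-1,"tx":-0.78,"ty":-0.46},{"fingers":-1,"tx":-0.78,"ty":-0.46},{"fingers":-1,"tx":-0.78,"ty":-0.46},{"fingers":-1,"tx":-0.78,"ty":-0.46},{"fingers":-1,"tx":-0.34,"ty":-0.21},{"fingers":-1},{"fingers":-1},{"fingers":-1}]'
cat > rel.py <<'E'
import sys; from h import *
from scipy.spatial.transform import Rotation as R
s=robot.state(); M=R.from_rotvec(s["tcp_rot"]).as_matrix()
for t in([.5081,.2108,.09],[.4739,.1232,.09]): print((M.T@(np.array(t)-s["position"])/.04).round(3))
print(M.round(3),s["position"],s["force"],s["grip_width"])
E
python3 rel.py
```

```text
[-9.323 -5.505  3.108]
[-9.465 -7.852  3.11 ]
[[-0.908  0.419 -0.001]
 [ 0.419  0.908 -0.001]
 [ 0.    -0.001 -1.   ]] [0.26200011 0.56721039 0.2141482 ] [-0.89553223 -0.1002283   0.00685289] 0.0953176881396644$[0]: bad value
$[0]: bad value
```

```bash
python3 -m pendant '[{"fingers":-1,"tx":-0.4,"ty":-0.24,"tz":0,"ax":0,"ay":0,"az":0}]' 20; python3 rel.py | head -1
```

```text
t: 0.18
position: [0.2715, 0.5532, 0.2141]
tcp_rot: [-0.672, -3.068, 0.0]
force: [-0.2, 0.1, -0.8]
grip_width: 0.0924
grip_force: 0.0
[-8.952 -5.305  3.099]
```

All keys are needed in every row.

```bash
python3 -m pendant '[{"fingers":-1,"tx":-0.78,"ty":-0.46,"tz":0,"ax":0,"ay":0,"az":0},{"fingers":-1,"tx":-0.78,"ty":-0.46,"tz":0,"ax":0,"ay":0,"az":0},{"fingers":-1,"tx":-0.78,"ty":-0.46,"tz":0,"ax":0,"ay":0,"az":0},{"fingers":-1,"tx":-0.78,"ty":-0.46,"tz":0,"ax":0,"ay":0,"az":0},{"fingers":-1,"tx":-0.78,"ty":-0.46,"tz":0,"ax":0,"ay":0,"az":0},{"fingers":-1,"tx":-0.78,"ty":-0.46,"tz":0,"ax":0,"ay":0,"az":0},{"fingers":-1,"tx":-0.78,"ty":-0.46,"tz":0,"ax":0,"ay":0,"az":0},{"fingers":-1,"tx":-0.78,"ty":-0.46,"tz":0,"ax":0,"ay":0,"az":0}]'
python3 -m pendant '[{"fingers":-1,"tx":-0.78,"ty":-0.46,"tz":0,"ax":0,"ay":0,"az":0},{"fingers":-1,"tx":-0.78,"ty":-0.46,"tz":0,"ax":0,"ay":0,"az":0},{"fingers":-1,"tx":-0.78,"ty":-0.46,"tz":0,"ax":0,"ay":0,"az":0},{"fingers":-1,"tx":-0.34,"ty":-0.21,"tz":0,"ax":0,"ay":0,"az":0},{"fingers":-1,"tx":0,"ty":0,"tz":0,"ax":0,"ay":0,"az":0},{"fingers":-1,"tx":0,"ty":0,"tz":0,"ax":0,"ay":0,"az":0}]'
python3 rel.py
```

```text
t: 0.85
position: [0.4381, 0.312, 0.2145]
tcp_rot: [-0.674, -3.068, 0.0]
force: [1.1, 0.4, -0.1]
grip_width: 0.0405
grip_force: 0.0
t: 1.35
position: [0.5082, 0.2104, 0.2143]
tcp_rot: [-0.677, -3.067, 0.0]
force: [0.2, 0.5, -0.2]
grip_width: 0.0019
grip_force: 0.0
[0.004 0.01  3.108]
[-0.143 -2.337  3.108]
[[-0.907  0.421 -0.001]
 [ 0.421  0.907  0.   ]
 [ 0.001 -0.    -1.   ]] [0.50818866 0.21037112 0.21430073] [ 0.24298586  0.49813262 -0.16003164] 0.001905242524139672
```

```bash
python3 -m pendant '[{"fingers":-1,"tx":0,"ty":0,"tz":0.8,"ax":0,"ay":0,"az":0},{"fingers":-1,"tx":0,"ty":0,"tz":0.9,"ax":0,"ay":0,"az":0},{"fingers":-1,"tx":0,"ty":0,"tz":0.9,"ax":0,"ay":0,"az":0},{"fingers":-1,"tx":0,"ty":0,"tz":0.6,"ax":0,"ay":0,"az":0},{"fingers":-1,"tx":0,"ty":0,"tz":0.35,"ax":0,"ay":0,"az":0},{"fingers":-1,"tx":0,"ty":0,"tz":0.15,"ax":0,"ay":0,"az":0},{"fingers":-1,"tx":0,"ty":0,"tz":0,"ax":0,"ay":0,"az":0},{"fingers":-1,"tx":0,"ty":0,"tz":0,"ax":0,"ay":0,"az":0}]'
python3 - <<'E'
from h import *
im,_=cloud("side"); cv2.imwrite("pics/s1.png",cv2.resize(im[120:270,220:400,::-1],None,fx=4,fy=4,interpolation=cv2.INTER_CUBIC))
E
```

```text
t: 2.02
position: [0.508, 0.2117, 0.0672]
tcp_rot: [0.673, 3.068, 0.0]
force: [0.3, -0.0, 0.3]
grip_width: 0.0005
grip_force: 0.0
```

View pics/s1.png

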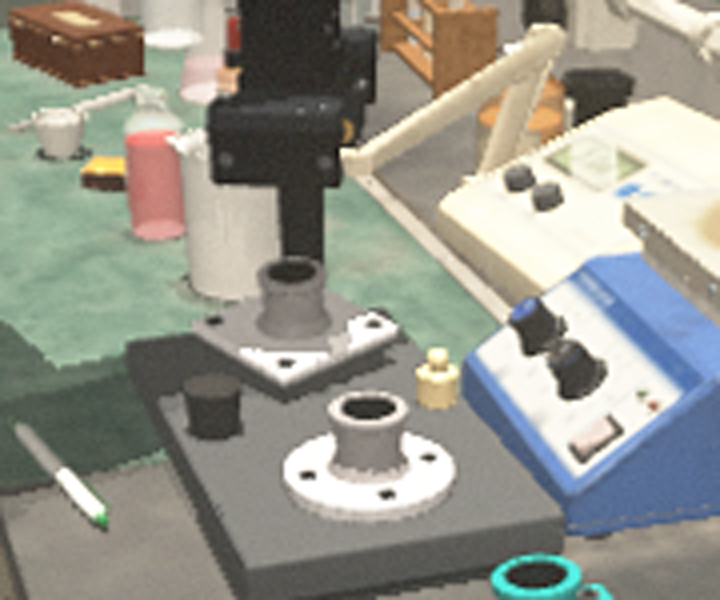

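The shut fingers sit behind the collar (about (300,250) in the crop), over the raised corner. I'll press slowly.

```bash
python3 -m pendant '[{"fingers":-1,"tx":0,"ty":0,"tz":0.06,"ax":0,"ay":0,"az":0},{"fingers":-1,"tx":0,"ty":0,"tz":0.06,"ax":0,"ay":0,"az":0},{"fingers":-1,"tx":0,"ty":0,"tz":0.05,"ax":0,"ay":0,"az":0},{"fingers":-1,"tx":0,"ty":0,"tz":0.05,"ax":0,"ay":0,"az":0},{"fingers":-1,"tx":0,"ty":0,"tz":0.05,"ax":0,"ay":0,"az":0},{"fingers":-1,"tx":0,"ty":0,"tz":0.05,"ax":0,"ay":0,"az":0},{"fingers":-1,"tx":0,"ty":0,"tz":0.05,"ax":0,"ay":0,"az":0},{"fingers":-1,"tx":0,"ty":0,"tz":0,"ax":0,"ay":0,"az":0}]'
python3 -m pendant '[{"fingers":-1,"tx":0,"ty":0,"tz":0.03,"ax":0,"ay":0,"az":0},{"fingers":-1,"tx":0,"ty":0,"tz":0.03,"ax":0,"ay":0,"az":0},{"fingers":-1,"tx":0,"ty":0,"tz":0,"ax":0,"ay":0,"az":0}]'
```

```text
t: 2.73
position: [0.5079, 0.2109, 0.0514]
tcp_rot: [-0.675, -3.068, 0.0]
force: [0.4, -0.2, -0.0]
grip_width: 0.0004
grip_force: 0.0
t: 2.98
position: [0.5083, 0.2111, 0.0496]
tcp_rot: [0.675, 3.068, 0.001]
force: [-0.5, -0.5, 3.1]
grip_width: 0.0004
grip_force: 1.9
```

```bash
python3 -m pendant '[{"fingers":-1,"tx":0,"ty":0,"tz":0.02,"ax":0,"ay":0,"az":0},{"fingers":-1,"tx":0,"ty":0,"tz":0,"ax":0,"ay":0,"az":0},{"fingers":-1,"tx":0,"ty":0,"tz":0,"ax":0,"ay":0,"az":0}]'
cat > tilt.py <<'E'
from h import *
import sys
im,W=cloud("side"); cv2.imwrite(f"pics/{sys.argv[1]}.png",cv2.resize(im[150:270,220:370,::-1],None,fx=4,fy=4,interpolation=cv2.INTER_CUBIC))
c=np.array([.491,.167]);u=np.array([.363,.932])
def fit(W,zlo=.034):
    d=W[...,:2]-c; a=d@u; b=d@[-u[1],u[0]]
    m=(abs(a)+abs(b)<.054)&(np.hypot(a,b)>.026)&(W[...,2]>.04)&(W[...,2]<.066)&np.isfinite(W[...,2])
    p=np.c_[a[m],b[m],np.ones(m.sum())]; z=W[...,2][m]
    for _ in range(4):
        k=np.linalg.lstsq(p,z,rcond=None)[0]; r=abs(z-p@k)<.004; p,z=p[r],z[r]
    return np.degrees(np.arctan(k[:2])).round(2),k[2].round(4),len(z)
print("tilt along diag (+ = high corner up), across:",fit(W),"start",fit(np.load("side0.npz")["W"]))
print("top",fit(cloud("top")[1]),"start",fit(np.load("top0.npz")["W"]))
E
python3 tilt.py s2
```

```text
t: 3.23
position: [0.5083, 0.2111, 0.0493]
tcp_rot: [0.674, 3.068, 0.001]
force: [-2.5, 0.6, 9.3]
grip_width: 0.0005
grip_force: 4.6
tilt along diag (+ = high corner up), across: (array([-4.7 ,  0.64]), np.float64(0.054), 219) start (array([6.23, 0.01]), np.float64(0.0536), 292)
top (array([-5.24, -0.04]), np.float64(0.0563), 316) start (array([ 5.98, -0.27]), np.float64(0.0552), 820)
```

It rocked over (about −5°) and is firm at 9 N. Next I lift, check, and cross to the opposite corner.

```bash
python3 -m pendant '[{"fingers":-1,"tx":0,"ty":0,"tz":-0.1,"ax":0,"ay":0,"az":0},{"fingers":-1,"tx":0,"ty":0,"tz":-0.5,"ax":0,"ay":0,"az":0},{"fingers":-1,"tx":0,"ty":0,"tz":-0.8,"ax":0,"ay":0,"az":0},{"fingers":-1,"tx":0,"ty":0,"tz":-0.6,"ax":0,"ay":0,"az":0},{"fingers":-1,"tx":0,"ty":0,"tz":0,"ax":0,"ay":0,"az":0}]'
python3 tilt.py s3
python3 -m pendant '[{"fingers":-1,"tx":-0.02,"ty":-0.4,"tz":0,"ax":0,"ay":0,"az":0},{"fingers":-1,"tx":-0.04,"ty":-0.7,"tz":0,"ax":0,"ay":0,"az":0},{"fingers":-1,"tx":-0.04,"ty":-0.7,"tz":0,"ax":0,"ay":0,"az":0},{"fingers":-1,"tx":-0.04,"ty":-0.54,"tz":0,"ax":0,"ay":0,"az":0},{"fingers":-1,"tx":0,"ty":0,"tz":0,"ax":0,"ay":0,"az":0},{"fingers":-1,"tx":0,"ty":0,"tz":0,"ax":0,"ay":0,"az":0}]'; python3 rel.py
python3 - <<'E'
from h import *
W=cloud("top")[1]
E
```

```text
t: 3.75
position: [0.5098, 0.2115, 0.1329]
tcp_rot: [0.673, 3.063, 0.005]
force: [-0.1, 0.0, -0.7]
grip_width: 0.0006
grip_force: 0.0
tilt along diag (+ = high corner up), across: (array([-3.72,  0.9 ]), np.float64(0.054), 220) start (array([6.23, 0.01]), np.float64(0.0536), 292)
top (array([-5.59, -0.27]), np.float64(0.0557), 453) start (array([ 5.98, -0.27]), np.float64(0.0552), 820)
t: 4.35
position: [0.4735, 0.123, 0.1278]
tcp_rot: [-0.677, -3.066, 0.001]
force: [0.1, -0.2, 0.1]
grip_width: 0.0004
grip_force: 0.0
[0.139 2.357 0.945]
[-0.008  0.01   0.946]
[[-0.907  0.421 -0.002]
 [ 0.421  0.907 -0.   ]
 [ 0.001 -0.001 -1.   ]] [0.47351145 0.12295651 0.12784153] [ 0.09097645 -0.16742434  0.13033733] 0.0003861076338926831
```

View pics/s3.png

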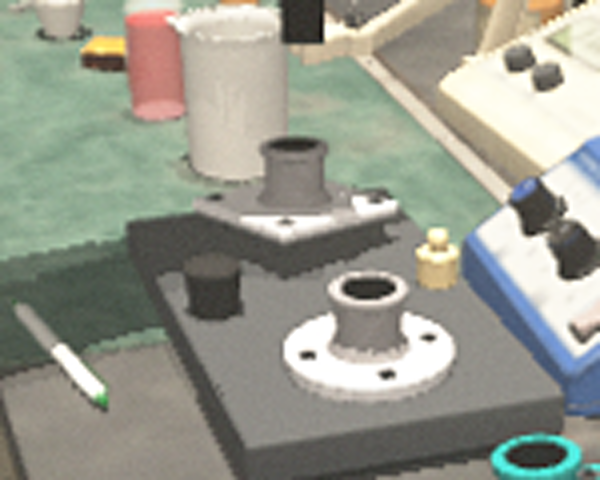

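The near corner at crop (287,237) now stands up and the flange stays rocked. Now I press that low corner.

```bash
python3 -m pendant '[{"fingers":-1,"tx":0,"ty":0,"tz":0.4,"ax":0,"ay":0,"az":0},{"fingers":-1,"tx":0,"ty":0,"tz":0.5,"ax":0,"ay":0,"az":0},{"fingers":-1,"tx":0,"ty":0,"tz":0.4,"ax":0,"ay":0,"az":0},{"fingers":-1,"tx":0,"ty":0,"tz":0.22,"ax":0,"ay":0,"az":0},{"fingers":-1,"tx":0,"ty":0,"tz":0,"ax":0,"ay":0,"az":0},{"fingers":-1,"tx":0,"ty":0,"tz":0,"ax":0,"ay":0,"az":0}]'
python3 -m pendant '[{"fingers":-1,"tx":0,"ty":0,"tz":0.06,"ax":0,"ay":0,"az":0},{"fingers":-1,"tx":0,"ty":0,"tz":0.06,"ax":0,"ay":0,"az":0},{"fingers":-1,"tx":0,"ty":0,"tz":0.05,"ax":0,"ay":0,"az":0},{"fingers":-1,"tx":0,"ty":0,"tz":0.05,"ax":0,"ay":0,"az":0},{"fingers":-1,"tx":0,"ty":0,"tz":0.05,"ax":0,"ay":0,"az":0},{"fingers":-1,"tx":0,"ty":0,"tz":0.05,"ax":0,"ay":0,"az":0},{"fingers":-1,"tx":0,"ty":0,"tz":0.05,"ax":0,"ay":0,"az":0},{"fingers":-1,"tx":0,"ty":0,"tz":0,"ax":0,"ay":0,"az":0}]'
python3 -m pendant '[{"fingers":-1,"tx":0,"ty":0,"tz":0.02,"ax":0,"ay":0,"az":0},{"fingers":-1,"tx":0,"ty":0,"tz":0.02,"ax":0,"ay":0,"az":0},{"fingers":-1,"tx":0,"ty":0,"tz":0,"ax":0,"ay":0,"az":0}]'
```

```text
t: 4.9
position: [0.474, 0.1241, 0.0676]
tcp_rot: [-0.673, -3.068, 0.0]
force: [0.7, -0.6, -0.8]
grip_width: 0.0008
grip_force: 0.0
t: 5.57
position: [0.4738, 0.1236, 0.0527]
tcp_rot: [-0.675, -3.068, 0.0]
force: [0.5, 0.1, -1.1]
grip_width: 0.0006
grip_force: 0.0
t: 5.82
position: [0.4739, 0.1237, 0.0513]
tcp_rot: [-0.675, -3.068, -0.0]
force: [0.4, 0.6, -0.2]
grip_width: 0.0007
grip_force: 0.0
```

```bash
python3 -m pendant '[{"fingers":-1,"tx":0,"ty":0,"tz":0.02,"ax":0,"ay":0,"az":0},{"fingers":-1,"tx":0,"ty":0,"tz":0.02,"ax":0,"ay":0,"az":0},{"fingers":-1,"tx":0,"ty":0,"tz":0,"ax":0,"ay":0,"az":0}]'
python3 -m pendant '[{"fingers":-1,"tx":0,"ty":0,"tz":0.02,"ax":0,"ay":0,"az":0},{"fingers":-1,"tx":0,"ty":0,"tz":0,"ax":0,"ay":0,"az":0},{"fingers":-1,"tx":0,"ty":0,"tz":0,"ax":0,"ay":0,"az":0}]'; python3 tilt.py s4
```

```text
t: 6.07
position: [0.4739, 0.1237, 0.0497]
tcp_rot: [0.675, 3.068, 0.0]
force: [0.3, 0.3, 0.3]
grip_width: 0.0004
grip_force: 0.0
t: 6.32
position: [0.474, 0.1237, 0.0491]
tcp_rot: [0.674, 3.068, 0.0]
force: [-0.8, 0.3, 0.8]
grip_width: 0.0003
grip_force: 0.6
tilt along diag (+ = high corner up), across: (array([ 6.4 , -0.03]), np.float64(0.0536), 244) start (array([6.23, 0.01]), np.float64(0.0536), 292)
top (array([0., 0.]), np.float64(0.0), 0) start (array([ 5.98, -0.27]), np.float64(0.0552), 820)
```

Tilted back; I'll press slightly more until it is firm, then lift away.

```bash
python3 -m pendant '[{"fingers":-1,"tx":0,"ty":0,"tz":0.03,"ax":0,"ay":0,"az":0},{"fingers":-1,"tx":0,"ty":0,"tz":0,"ax":0,"ay":0,"az":0},{"fingers":-1,"tx":0,"ty":0,"tz":0,"ax":0,"ay":0,"az":0}]'
python3 -m pendant '[{"fingers":-1,"tx":0,"ty":0,"tz":-0.1,"ax":0,"ay":0,"az":0},{"fingers":-1,"tx":0,"ty":0,"tz":-0.5,"ax":0,"ay":0,"az":0},{"fingers":-1,"tx":0,"ty":0,"tz":-0.8,"ax":0,"ay":0,"az":0},{"fingers":-1,"tx":0,"ty":0,"tz":-0.8,"ax":0,"ay":0,"az":0},{"fingers":-1,"tx":0,"ty":0.6,"tz":-0.6,"ax":0,"ay":0,"az":0},{"fingers":-1,"tx":0.3,"ty":0.9,"tz":0,"ax":0,"ay":0,"az":0},{"fingers":-1,"tx":0.3,"ty":0.9,"tz":0,"ax":0,"ay":0,"az":0},{"fingers":-1,"tx":0.3,"ty":0.9,"tz":0,"ax":0,"ay":0,"az":0}]'
python3 -m pendant '[{"fingers":-1,"tx":0.8,"ty":0.5,"tz":0,"ax":0,"ay":0,"az":0},{"fingers":-1,"tx":0.8,"ty":0.5,"tz":0,"ax":0,"ay":0,"az":0},{"fingers":-1,"tx":0.8,"ty":0.5,"tz":0,"ax":0,"ay":0,"az":0},{"fingers":-1,"tx":0.8,"ty":0.5,"tz":0,"ax":0,"ay":0,"az":0},{"fingers":-1,"tx":0.6,"ty":0.3,"tz":0,"ax":0,"ay":0,"az":0},{"fingers":-1,"tx":0,"ty":0,"tz":0,"ax":0,"ay":0,"az":0},{"fingers":-1,"tx":0,"ty":0,"tz":0,"ax":0,"ay":0,"az":0}]'
python3 tilt.py s5
python3 - <<'E'
from h import *
im,W=cloud("top"); o=np.load("top0.npz")["im"]
a=np.vstack([o[195:275,180:325],im[195:275,180:325]]); cv2.imwrite("pics/cmp.png",cv2.resize(a[...,::-1],None,fx=3.7,fy=3.7,interpolation=cv2.INTER_CUBIC))
E
```

```text
t: 6.67
position: [0.474, 0.1235, 0.0484]
tcp_rot: [0.674, 3.068, 0.0]
force: [-2.4, -3.0, 11.4]
grip_width: 0.0006
grip_force: 6.0
t: 7.33
position: [0.4968, 0.2601, 0.1606]
tcp_rot: [0.676, 3.067, 0.001]
force: [0.4, 0.3, 0.9]
grip_width: 0.0004
grip_force: 0.0
t: 7.92
position: [0.3962, 0.4067, 0.1598]
tcp_rot: [-0.67, -3.069, 0.0]
force: [0.3, -0.9, 0.6]
grip_width: 0.0008
grip_force: 0.0
tilt along diag (+ = high corner up), across: (array([6.22, 0.13]), np.float64(0.0535), 297) start (array([6.23, 0.01]), np.float64(0.0536), 292)
top (array([ 5.92, -0.2 ]), np.float64(0.0551), 797) start (array([ 5.98, -0.27]), np.float64(0.0552), 820)
```

View pics/cmp.png

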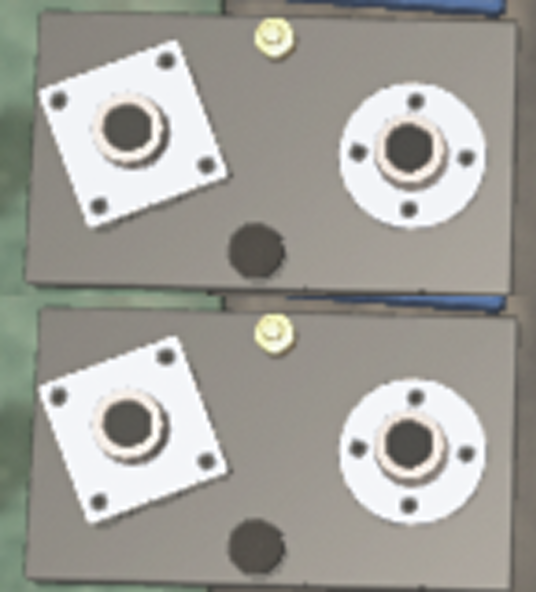

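Before (upper half) and after (lower half) match: both flanges are in place and the tilt is back to its starting value.

```bash
python3 -c "from bench import robot; print(robot.job_done())"
```

```text
the job is handed in; nothing more can be done
None
```

I pressed the raised corner down until its foot met the plate (9 N), then pressed the opposite corner until the flange rocked back (11 N); camera checks show the flange lying as at the start and the round flange unmoved, and the job is handed in at about 8 s.

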